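# Load a well plate under the dispensing bridge and shut the keeper

## Robot

A 7-joint arm with a two-finger parallel gripper is mounted at the origin on a cart in front of the work surface, level with it; the furniture and walls round the work are solid. World frame = base frame: x ahead of the robot, y to its left, z up, the work surface at z = 0. Lengths are in m, angles in degrees, forces in N, time in s.
With the tool pointing down it reaches from about 0.425 to 0.875 m from the base axis. Payload 4.7 kg.
Tool frame: the origin (TCP) lies on the centre line of the jaws, within the pads' length; the fingertips stand 8 mm ahead of it and the grasp point (between the pads) lies 11 mm behind it; z points along the fingers, y is the direction in which the jaws open and shut (so a half turn about z gives the same grasp; the last joint's range is limited). The gripper opens to 87 mm and grips with 3 to 60 N. Pads are 19 mm wide; open, the fingers measure 117 mm over their backs; the gripper's body (75 mm by 190 mm) begins 51 mm behind the grasp point.
Start: joints at [75.407, 18.392, -4.016, 83.108, 1.295, 78.541, -3.26], TCP at [0.173, -0.627, 0.231] pointing down, gripper open.
Joint ranges: [-163.93, 163.93], [-17.29, 119.83], [-79.2, 71.16], [3.27, 140.29], [-89.18, 269.18], [5.43, 117.66], [-154.24, 154.24]. Speed limits (degrees/s): [147.25, 147.25, 180, 180, 180, 180, 180].

## Interface

Orientations are given as [roll, pitch, yaw] about the fixed x, y, z axes, in that order (R = Rz(yaw) Ry(pitch) Rx(roll)).
In Python, from cell import env gives the robot as it stands. The module is installed in compiled form; this text tells all that it offers.
- The arm moves only by the tool move_arm, never from a script. Its argument "steps" is a list of rows, each a list of 2 entries, a list of its own where there are three numbers: the shift along the tool's x, y, z in m, then the turn about the tool's z in rad. A call has 1 to 20 rows; each row is the pose to reach, as a shift and turn from the pose commanded when the call began, along the tool's axes at that moment; what a row does not reach only later rows make up. A row lasts 1/8 s, in which the tool goes at most 62.5 mm and 10.7 degrees, less where a joint would pass 70% of its speed; a pose out of reach is approached as far as the arm can. A call with a gripper value outside its range is refused whole. "hand" is the closure, from -1 (fully open) to 1 (shut), set as the call begins (left out, the last holds). The fingers move at their own pace and stop on an object; "squeeze" is the grip in N (left out, the last holds). Time passes only in rows, so rows that repeat a pose let the fingers close. It gives the time, the measured TCP pose, the force and the opening at its end, in the units of the state.
- env.get_obs(): the state, without advancing time (a new reading comes with each control period).
- env.read_camera(name): name is "scene" or "top" or "wrist"; returns (picture, depth): 384x512x3 uint8, red, green, blue; 384x512 float32, m along the optical axis (not along the pixel's ray), 0 where there is no reading.
- env.calibration(name): a dict with "intrinsics" (3x3 intrinsics, pixels), "position" and "orientation" of the camera in the world; the wrist camera has in their place "mount" (4x4, takes a point from camera to tool coordinates, whose origin is the TCP and whose axes are the flange's). Camera axes: x right, y up, looking along -z (the intrinsics and any distortion apply to the point x, -y, -z); pixel columns grow to the right and rows downward; lengths in m; the calibration is good to about 2 mm. The wrist camera is an equidistant fisheye: a pixel r from the principal point sees the ray r / f radians off the axis. A picture is of the moment at which its call begins: read the wrist's pose just before it. calibration takes no time and is no camera call.
- env.sign_off(): hands the job in, once; it reports no verdict.
Trained networks look in the newest picture that a camera, given by its name, has taken for a name from the list of things; names that differ only in an ending like _2 or _b are one class to them, and where a whole thing is asked for, a point or a joint stands for the part that bears it (a point fixed in the world has none). Each returns a list of dicts, best first, with "conf" (0 to 1); they miss things now and then, are a little off and sometimes report something else, mostly with a low value. They report only what shows in the picture. A call takes as long as a camera call.
- env.cut_out(camera, query): "region" (384x512 bool, what is visible of it) and "uv" ([column, row] in pixels, amid what is visible of it).
The state is a dict: "time_s": time; "qpos": joint angles; "joint_velocities": joint speeds; "effort": joint torques, N m; "tool_pos": TCP position; "tool_rot": TCP orientation; "force": force on the tool from outside, world axes, zero at the start; "wrist_torque": the same for the moment, N m; "grip_width": finger opening in m.
Only numpy, scipy, OpenCV 4.12 (cv2) and the standard library are available. Lean on these libraries where they do the work, as an engineer would, in place of code of your own. Each camera call takes 0.05 s, during which the arm holds its last target. There are 200 camera calls.

## Task

Load the shallow well plate into the dispensing station, only pushing with the fingertips: slide it flat along the base plate, between the rails and under the low tube bridge, until it is fully home against the end stop. Then push the swinging keeper bar fully shut behind it. Do not pick up or tip the plate, do not let plate or hand knock the bridge, and leave the tall deep-well block and the other loose things where they are.

Things in the scene. Friction and masses are not known exactly. Their poses are not given: they have to be found in the camera images.
- station: Fixed dispensing station: flat grey base plate 238 x 183 mm, upper surface 6 mm above the worktop. Origin at worktop height, level. +x = loading direction (to bridge and end stop, about world -y), y = 0 is the path's centreline, +y points away from the robot. Base plate spans x -120..118, y -85..98 mm. End stop's face (12 mm high) at x = 100 mm.
- fence (a point): Near end of the long straight steel fence, at the foot of its inner face: station x = -117, y = -64.9 mm. The fence is 7 mm high above the base plate, 14 mm thick (towards -y), and runs along the path to x = 115 mm. Before the mouth it alone guides the plate.
- mouth (a point): Middle of the channel's mouth on the base plate: station x = 22 mm, y = 0. On the +y side the second rail (7 mm high, inner face y = +64.9 mm, to x = 115) begins here, with a flare before it (x 4 to 22 mm) opening outwards by about 8 mm. The channel is 129.8 mm wide, 2 mm wider than the plate.
- bridge: The low bridge fixed across the channel (origin and axes as the station's): spans x 68..92 mm, posts at y = +-73 mm, beam's top 49 mm and capped inlet at its middle 61 mm above the base plate. A row of twelve thin steel tubes hangs at x = 80 mm, tips 17.4 mm above the base plate, 3 mm above the well plate's top. Not to be knocked.
- plate: The shallow white well plate, 8 x 12 wells, 85.5 (its x) x 127.8 (its y) x 14.4 mm high, about 90 g, loose, plain upright sides; origin at the centre of its underside. It starts on the base plate before the bridge, its x within 0.15 rad of the station's x; it travels with a long side leading; its end face is up to 35 mm off the fence.
- plate_home (a point): Where the plate's origin lies when it is fully home: on the base plate's surface, station x = 57.25 mm, y = 0 (leading long side on the end stop, trailing long side at station x = 14.5 mm). Axes as the station's.
- keeper (a joint): Angle of the keeper bar about its upright hinge, rad: 0 = fully shut, bar pointing to station +y across the channel, 2.7 mm behind a plate that is home (a plate not home blocks it). Grows as it swings open: pi/2 = pointing to station -x, lying over the fence; at most 1.8. Starts at 1.2 to 1.6. Light friction (0.03 N m), no spring: it stays where left.
- keeper_pivot (a point): On the keeper's hinge axis at the top of the bar: station x = 6.8, y = -71.9 mm, 16.3 mm above the base plate. The dark steel bar is 80 mm long from here, 10 mm wide, 8 mm high; its underside is 8.3 mm above the base plate, just above the fence.
- keeper_tip (a point): Middle of the upright black thumb pin (10 mm in diameter, 18 mm high, its top 34 mm above the base plate) that stands on the keeper bar near its free end, 72 mm from the hinge axis.
- deep_block: Bystander: deep-well block, same outline as the plate (85.5 x 127.8 mm) but 41 mm high, too tall for the bridge, loose on the worktop to the left of the station; origin at the centre of its underside.
- timer: Bystander: white bench timer, 66 x 66 x 20 mm, loose on the worktop behind the station; origin under its centre.
- marker: Bystander: marker pen lying on the worktop near its front edge, 133 mm long, 14 mm thick; origin under its centre.
- tube_15: Bystander: capped 15 ml tube lying on the worktop beyond the end stop, 118 mm long, 20 mm thick; origin under its centre.

How it is judged:
By the outcome, as a careful person would: the job done as asked, in the order asked, and still so for the second after the job is handed in, with the robot touching nothing.
It also fails if it takes over 64 s, if anything falls off the work surface, if the arm or the gripper's body presses on something with over 40 N, if the wrist force passes 120 N, or if a joint passes its speed limit or range.

## Working session

There is one attempt and no reset: what is moved stays moved. The work goes in short steps, Python scripts to look and compute and a tool call to move; the robot and the scene stay as the last step left them, time stands still between calls to the robot, and variables do not carry over. Pictures are saved under pics/ and viewed, about 8 in all and at most 12, crops included, and the job is handed in when it is done.

Besides the shell and the picture viewer there is one more tool, called after ">>>" as a command line: name --argument value ..., lists and objects as JSON in quotes. move_arm: Moves the arm, as the interface text tells. Its arguments: {"type":"object","properties":{"steps":{"type":"array"},"hand":{"type":"number"},"squeeze":{"type":"number"}},"required":["steps"]}

```bash
mkdir -p pics
cat > h.py <<'E'
from cell import env
import numpy as np, cv2
from scipy.spatial.transform import Rotation as R
def cam(name):
    c=env.calibration(name); return c
E
python3 - <<'E'
from h import *
o=env.get_obs(); print(o)
for n in ["scene","top","wrist"]:
    print(n,env.calibration(n))
for n in ["scene","top"]:
    p,d=env.read_camera(n); cv2.imwrite(f"pics/{n}0.png",p[:,:,::-1]); np.save(f"{n}0.npy",d)
    for q in ["plate","station","keeper","keeper_tip","bridge","deep_block","timer","fence"]:
        try:
            r=env.cut_out(n,q); print(n,q,[(x["conf"],x["uv"],int(x["region"].sum())) for x in r[:2]])
        except Exception as e: print(q,e)
E
```

```text
{'time_s': 0.0, 'qpos': array([75.40725036, 18.4380459 , -4.01328553, 83.17340923,  1.29550295,
       78.54070955, -3.26106099]), 'joint_velocities': array([-0.03295454,  0.06773131, -0.08066436,  0.01295927,  0.08734739,
       -0.0433287 ,  0.02645608]), 'effort': array([ 1.30228658e-03, -4.91284776e+01, -4.02877852e-01, -3.12528348e+01,
       -6.35669776e-02,  4.37085377e-02,  1.92159578e-04]), 'tool_pos': array([ 0.17240396, -0.62617396,  0.22948576]), 'tool_rot': array([-1.79893094e+02,  6.89928347e-03,  1.53993807e+01]), 'force': array([ 0.25064897, -0.38223277, -0.83198346]), 'wrist_torque': array([-0.02511248,  0.02247685,  0.03202069]), 'grip_width': 0.08688486434520505}
scene {'intrinsics': array([[432.41869238,   0.        , 258.25326618],
       [  0.        , 432.41869238, 188.20289609],
       [  0.        ,   0.        ,   1.        ]]), 'position': array([-0.23747086, -0.61916726,  0.52134474]), 'orientation': array([ 59.75314644,  -0.99112751, -61.79722647])}
top {'intrinsics': array([[350.28351927,   0.        , 251.92260801],
       [  0.        , 350.28351927, 1
[... 892 characters left out ...]
.8, 223.2], 4441)]
scene keeper_tip [(0.56, [253.4, 223.2], 214)]
scene bridge [(0.86, [321.3, 224.1], 1056), (0.69, [256.4, 221.0], 248)]
scene deep_block [(0.62, [181.1, 162.1], 1428), (0.39, [306.0, 226.5], 4405)]
scene timer [(0.81, [280.1, 165.2], 387)]
scene fence [(0.88, [304.9, 225.8], 4230)]
top plate [(0.65, [258.7, 200.2], 1605)]
top station [(0.9, [293.0, 215.7], 4794)]
top keeper [(0.59, [267.1, 237.4], 142), (0.46, [348.0, 208.2], 276)]
top keeper_tip []
top bridge [(0.62, [317.3, 212.0], 713), (0.43, [290.8, 219.2], 4530)]
top deep_block [(0.92, [148.5, 188.6], 1827), (0.43, [258.0, 201.6], 1546)]
top timer [(0.67, [226.7, 135.7], 568)]
top fence [(0.72, [291.4, 216.8], 4794)]
```

Run:
```python
import cv2
a=cv2.imread("pics/top0.png")[120:300,110:400]; 
b=cv2.imread("pics/scene0.png")[120:300,120:410]
a=cv2.resize(a,None,fx=2,fy=1.6*1.25/1,interpolation=3)
b=cv2.resize(b,None,fx=2,fy=2,interpolation=3)
c=cv2.vconcat([a[:300],b[:300]]); 
import numpy as np
cv2.imwrite("pics/v1.png",cv2.resize(cv2.imread("pics/top0.png")[120:300,110:400],(800,497),interpolation=3))
cv2.imwrite("pics/v2.png",cv2.resize(cv2.imread("pics/scene0.png")[120:300,140:400],(800,554),interpolation=3))
```

```text
(no output)
```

View pics/v1.png

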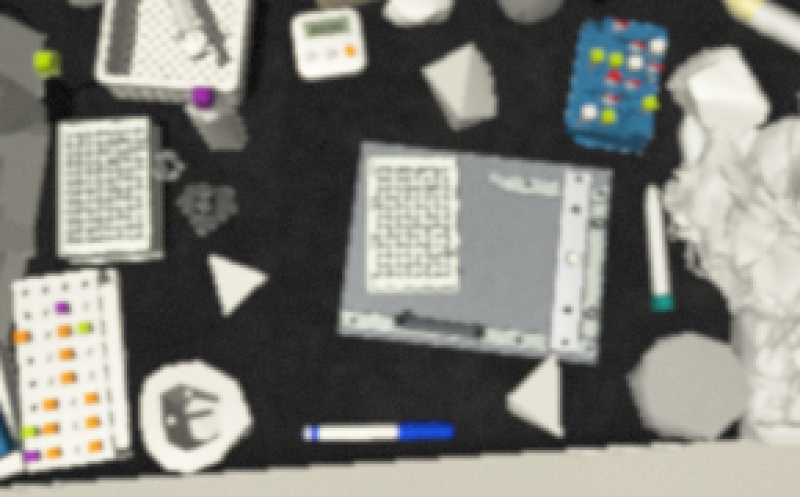

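View pics/v2.png

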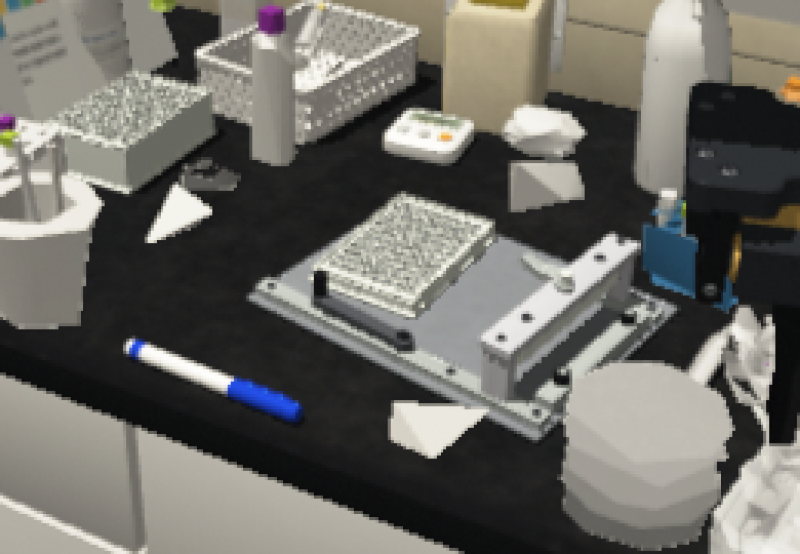

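```bash
cat >> h.py <<'E'
def w2c(name,P,pose=None):
    c=env.calibration(name); P=np.atleast_2d(P); K=c["intrinsics"]
    if name=="wrist":
        pos,rot=pose; Rt=R.from_euler("xyz",rot,degrees=True).as_matrix(); M=c["mount"]
        p=(P-pos)@Rt; p=(p-M[:3,3])@M[:3,:3]
    else:
        Rc=R.from_euler("xyz",c["orientation"],degrees=True).as_matrix(); p=(P-c["position"])@Rc
    x,y,z=p[:,0],-p[:,1],-p[:,2]
    if name=="wrist":
        r=np.hypot(x,y)+1e-12; th=np.arctan2(r,z); x,y,z=x/r*th,y/r*th,1
    else: x,y=x/z,y/z
    return np.c_[K[0,0]*x+K[0,2],K[1,1]*y+K[1,2]]
def c2w(name,uv,z0,pose=None):
    "pixels to world points at height z0"
    c=env.calibration(name); uv=np.atleast_2d(np.asarray(uv,float)); K=c["intrinsics"]
    x=(uv[:,0]-K[0,2])/K[0,0]; y=(uv[:,1]-K[1,2])/K[1,1]
    if name=="wrist":
        r=np.hypot(x,y)+1e-12; d=np.c_[x/r*np.sin(r),-y/r*np.sin(r),-np.cos(r)]
        pos,rot=pose; Rt=R.from_euler("xyz",rot,degrees=True).as_matrix(); M=c["mount"]
        d=d@M[:3,:3].T@Rt.T; o=pos+Rt@M[:3,3]
    else:
        d=np.c_[x,-y,-np.ones(len(x))]@R.from_euler("xyz",c["orientation"],degrees=True).as_matrix().T; o=c["position"]
    return o+d*((z0-o[2])/d[:,2])[:,None]
def rect(name,region,z0,pose=None):
    m=region.astype(np.uint8); cs,_=cv2.findContours(m,0,cv2.CHAIN_APPROX_NONE); c=max(cs,key=cv2.contourArea)[:,0]
    W=c2w(name,c,z0,pose)[:,:2]
    (cx,cy),(w,h),a=cv2.minAreaRect((W*1000).astype(np.float32))
    return np.array([cx,cy]),(w,h),a
E
python3 - <<'E'
from h import *
p,d=env.read_camera("top"); env.read_camera("scene")
for q,z in [("station",.006),("plate",.0204),("deep_block",.041)]:
    for n in ["top","scene"]:
        r=env.cut_out(n,q)
        if r: print(q,n,r[0]["conf"],rect(n,r[0]["region"],z))
for n in ["scene"]:
    for q,z in [("keeper_tip",.031),("keeper",.02)]:
        r=env.cut_out(n,q)
        for x in r[:1]: print(q,c2w(n,x["uv"],z))
E
```

```text
station scene 0.7 (array([ 494.31018066, -329.96142578]), (241.78919982910156, 239.2507781982422), 79.67008209228516)
plate top 0.88 (array([ 496.26348877, -267.26165771]), (83.47924041748047, 125.07221221923828), 86.7767333984375)
plate scene 0.62 (array([ 487.84875488, -274.0513916 ]), (91.73116302490234, 141.6893768310547), 86.40228271484375)
deep_block top 0.74 (array([541.35949707,   7.84794998]), (131.5797882080078, 91.61690521240234), 0.42964789271354675)
deep_block scene 0.63 (array([517.3338623 , -14.75088501]), (134.68479919433594, 181.73350524902344), 89.13030242919922)
keeper_tip [[ 0.38534517 -0.29244098  0.031     ]]
keeper [[ 0.4018373 -0.2881184  0.02     ]]
```

```bash
cat >> h.py <<'E'
def plan(target,yaw):
    "world target -> shift in tool axes, turn"
    o=env.get_obs(); Rt=R.from_euler("xyz",o["tool_rot"],degrees=True).as_matrix()
    s=(np.array(target)-o["tool_pos"])@Rt
    dy=(yaw-o["tool_rot"][2]+180)%360-180
    return s.round(4), round(-np.radians(dy),4)
def cloud(name,d):
    c=env.calibration(name);K=c["intrinsics"]; v,u=np.mgrid[0:384,0:512]
    P=np.stack([(u-K[0,2])/K[0,0]*d,-(v-K[1,2])/K[1,1]*d,-d],-1)
    return P@R.from_euler("xyz",c["orientation"],degrees=True).as_matrix().T+c["position"]
E
python3 - <<'E'
from h import *
for n in ["top","scene"]:
    d=np.load(n+"0.npy"); P=cloud(n,d)[d>0]
    print(n)
    for x in np.arange(.2,.9,.1):
        print(round(x,1),[ (lambda s: round(float(np.percentile(s,98)),2) if len(s)>5 else None)(P[(abs(P[:,0]-x)<.05)&(abs(P[:,1]-y)<.05)][:,2]) for y in np.arange(-.7,.15,.1)])
print(plan([.51,-.30,.26],15.4), plan([.51,-.30,.26],0))
E
```

```text
top
0.2 [0.27, 0.39, 0.34, -0.79, -0.79, -0.7, -0.7, -0.7, -0.7]
0.3 [0.07, 0.05, 0.08, 0.02, 0.01, 0.01, 0.08, 0.08, 0.07]
0.4 [0.07, 0.06, 0.07, 0.06, 0.02, 0.02, 0.08, 0.08, 0.12]
0.5 [0.07, 0.06, 0.06, 0.06, 0.02, 0.02, 0.17, 0.05, 0.18]
0.6 [0.06, 0.05, 0.07, 0.07, 0.05, 0.02, 0.13, 0.09, 0.2]
0.7 [0.06, 0.11, 0.07, 0.23, 0.1, 0.13, 0.07, 0.11, 0.19]
0.8 [0.28, 0.34, 0.24, 0.24, 0.37, 0.37, 0.38, 0.38, 0.38]
scene
0.2 [0.33, 0.48, 0.33, None, None, None, None, None, None]
0.3 [0.07, 0.05, 0.07, 0.01, 0.01, 0.01, 0.08, 0.07, 0.06]
0.4 [0.07, 0.06, 0.07, 0.05, 0.02, 0.02, 0.1, 0.08, 0.13]
0.5 [0.07, 0.06, 0.05, 0.05, 0.02, 0.02, 0.03, 0.05, 0.18]
0.6 [0.06, 0.05, 0.05, 0.06, 0.05, 0.02, 0.12, 0.09, 0.2]
0.7 [0.06, 0.03, -0.0, 0.23, 0.1, 0.12, 0.07, 0.11, 0.15]
0.8 [0.14, 0.24, 0.37, 0.37, 0.37, 0.37, 0.37, 0.37, 0.37]
(array([ 0.4121, -0.2253, -0.0295]), np.float64(0.0)) (array([ 0.4121, -0.2253, -0.0295]), np.float64(0.2688))
```

>>> move_arm --steps '[[[0.02, -0.01, -0.02], 0], [[0.06, -0.033, -0.03], 0], [[0.11, -0.06, -0.03], 0.05], [[0.16, -0.087, -0.03], 0.1], [[0.21, -0.115, -0.03], 0.15], [[0.26, -0.142, -0.03], 0.2], [[0.31, -0.17, -0.03], 0.27], [[0.36, -0.197, -0.03], 0.27], [[0.4, -0.219, -0.03], 0.27], [[0.412, -0.225, -0.03], 0.27], [[0.412, -0.225, -0.03], 0.27], [[0.412, -0.225, -0.03], 0.27], [[0.412, -0.225, -0.03], 0.27]]' --hand 1

```text
time_s: 3.02
tool_pos: [0.5089, -0.302, 0.2607]
tool_rot: [180.0, 0.0, -0.2]
force: [-0.4, -0.6, -0.2]
grip_width: 0.0007
```

Run:
```python
from h import *
import pickle
o=env.get_obs(); pose=(o["tool_pos"],o["tool_rot"]); print(pose,o["grip_width"],o["joint_velocities"].round(2))
p,d=env.read_camera("wrist"); cv2.imwrite("pics/w1.png",p[:,:,::-1]); pickle.dump((pose,p,d),open("w1.pkl","wb"))
for q,z in [("station",.006),("plate",.0204),("keeper",.022),("keeper_tip",.04),("bridge",.055)]:
    r=env.cut_out("wrist",q)
    for x in r[:2]: print(q,x["conf"],x["uv"],c2w("wrist",x["uv"],z,pose).round(4),rect("wrist",x["region"],z,pose))
cv2.imwrite("pics/w1v.png",cv2.resize(p[:,:,::-1],(800,600),interpolation=3))
```

```text
(array([ 0.5088709 , -0.30196347,  0.2606861 ]), array([ 1.79960626e+02,  2.43473769e-02, -2.42726212e-01])) 0.0006864822807961489 [-0.04  0.19 -0.34  0.1  -0.18 -0.02 -0.19]
station 0.65 [295.8, 178.7] [[ 0.4882 -0.36    0.006 ]] (array([ 479.14654541, -328.42565918]), (240.37161254882812, 173.7997589111328), 80.4775161743164)
station 0.25 [236.0, 165.5] [[ 0.5075 -0.2757  0.006 ]] (array([ 499.52416992, -268.61367798]), (86.9429931640625, 132.0846710205078), 87.17711639404297)
plate 0.73 [234.6, 167.2] [[ 0.5078 -0.2747  0.0204]] (array([ 503.23086548, -270.63867188]), (81.81333923339844, 125.8835220336914), 87.07685089111328)
bridge 0.75 [335.3, 190.3] [[ 0.4845 -0.4054  0.055 ]] (array([ 482.2355957 , -409.02099609]), (32.821353912353516, 103.7403793334961), 83.28703308105469)
```

View pics/w1v.png

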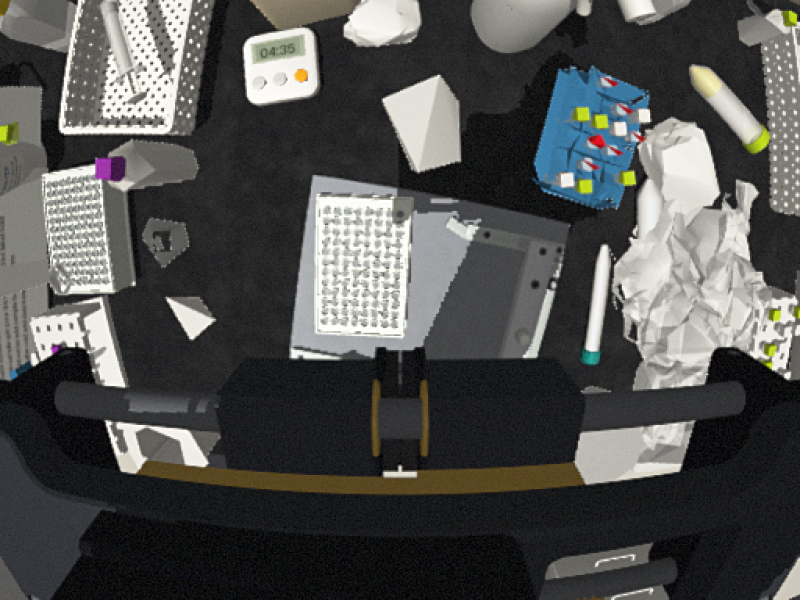

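>>> move_arm --steps '[[[-0.04, 0.01, 0], 0], [[-0.08, 0.02, 0], 0], [[-0.09, 0.02, 0], 0], [[-0.09, 0.02, 0], 0], [[-0.09, 0.02, 0], 0]]'

```text
time_s: 3.95
tool_pos: [0.4214, -0.3194, 0.2606]
tool_rot: [-180.0, -0.0, 0.0]
force: [0.7, 0.1, -0.2]
grip_width: 0.0002
```

Run:
```python
from h import *
import pickle
o=env.get_obs(); pose=(o["tool_pos"],o["tool_rot"]); print(pose,o["joint_velocities"].round(2))
p,d=env.read_camera("wrist"); cv2.imwrite("pics/w2.png",p[:,:,::-1]); pickle.dump((pose,p,d),open("w2.pkl","wb"))
out={}
for q,z in [("station",.006),("plate",.0204),("keeper",.022),("keeper_tip",.04),("bridge",.055)]:
    r=env.cut_out("wrist",q)
    if r: out[q]=r[0]["region"]
    for x in r[:2]: print(q,x["conf"],x["uv"],c2w("wrist",x["uv"],z,pose).round(4),rect("wrist",x["region"],z,pose))
pickle.dump(out,open("w2r.pkl","wb"))
cv2.imwrite("pics/w2v.png",cv2.resize(p[80:260,140:400,::-1],(800,554),interpolation=3))
```

```text
(array([ 0.42137057, -0.31942461,  0.26064527]), array([-1.79990671e+02, -4.87606009e-02,  4.33900031e-02])) [-0.15  0.38 -0.03 -0.16  0.26  0.11  0.1 ]
station 0.6 [282.4, 138.7] [[ 0.4579 -0.3572  0.006 ]] (array([ 469.39376831, -325.97668457]), (239.17236328125, 192.5233612060547), 79.20598602294922)
plate 0.81 [219.8, 104.3] [[ 0.5053 -0.2733  0.0204]] (array([ 501.11920166, -270.14373779]), (83.04061126708984, 124.44113159179688), 86.75676727294922)
plate 0.44 [166.9, 2.0] [[ 0.6552 -0.199   0.0204]] (array([ 650.26470947, -203.19503784]), (64.31973266601562, 15.928610801696777), 82.74687957763672)
keeper 0.8 [230.0, 180.7] [[ 0.4021 -0.2855  0.022 ]] (array([ 402.72988892, -285.02157593]), (84.70050811767578, 15.7698392868042), 79.84292602539062)
keeper 0.5 [219.0, 106.8] [[ 0.5019 -0.2724  0.022 ]] (array([ 500.97833252, -270.67758179]), (82.7772216796875, 124.34818267822266), 86.30758666992188)
keeper_tip 0.78 [230.1, 183.1] [[ 0.4032 -0.2872  0.04  ]] (array([ 406.92703247, -286.47384644]), (80.5881118774414, 14.54976749420166), 80.38633728027344)
bridge 0.95 [321.4, 149.0] [[ 0.4506 -0.4015  0.055 ]] (array([ 452.40426636, -402.31387329]), (29.856210708618164, 159.1328125), 79.4240493774414)
```

View pics/w2v.png

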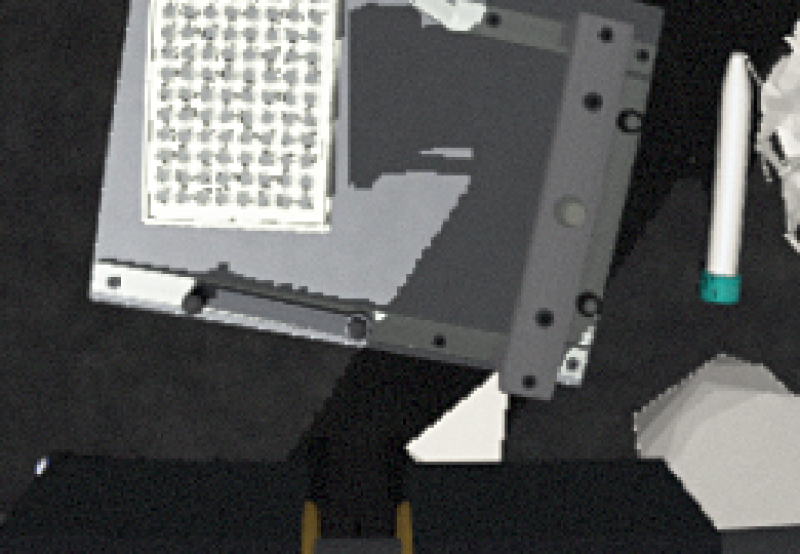

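```bash
cat >> h.py <<'E'
def S(st,x,y,z=0):
    "station mm -> world m (z world mm above base plate)"
    cx,cy,a=st; c,s=np.cos(a),np.sin(a)   # +x dir (c,s); +y dir (-s,c)
    return np.array([cx+(x*c-y*s)/1000, cy+(x*s+y*c)/1000, .006+z/1000])
def toS(st,P):
    cx,cy,a=st; d=np.array(P[:2])-[cx,cy]; c,s=np.cos(a),np.sin(a)
    return np.array([d@[c,s],d@[-s,c]])*1000
E
python3 - <<'E'
from h import *
import pickle
from scipy.optimize import least_squares
pose,p,d=pickle.load(open("w2.pkl","rb"))
k=800/260
F=[(-120,-85,0,90,299),(118,-85,0,582,386),(6.8,-71.9,16.3,357,325),(80,0,61,571,211),(118,98,0,664,8)]
sx=np.array([S((0,0,0),*f[:3]) for f in F]); uv=np.array([[f[3]/k+140,f[4]/k+80] for f in F])
def res(v,full=False):
    P=np.array([S(v[:3],*f[:3]) for f in F]); r=w2c("wrist",P,pose)-uv
    return r if full else r.ravel()
s=least_squares(res,[.47,-.33,np.radians(-100)],loss="soft_l1"); st=s.x
print(st,np.degrees(st[2])); print(res(st,True).round(1))
np.save("st.npy",st)
out=pickle.load(open("w2r.pkl","rb"))
m=cv2.minAreaRect
c,wh,a=rect("wrist",out["plate"],.0204,pose); print("plate in station",toS(st,c/1000),a-180-np.degrees(st[2]))
pin=c2w("wrist",[195/k+140,297/k+80],.040,pose)[0]; print("pin",pin,toS(st,pin))
hin=c2w("wrist",[357/k+140,325/k+80],.0223,pose)[0]; print("hinge",toS(st,hin))
E
```

```text
[ 0.46642339 -0.32708654 -1.74886812] -100.20276191739329
[[-0.9 -0.1]
 [-0.5 -0.4]
 [ 0.1  0.6]
 [ 1.5  0.5]
 [ 0.  -0.7]]
plate in station [-62.18880418  24.06169272] 6.95948341397532
pin [ 0.41213723 -0.25224949  0.04      ] [-64.03783002 -66.68378717]
hinge [  6.53580496 -71.10054483]
```

Run:
```python
from h import *
st=np.load("st.npy"); d=np.load("top0.npy"); P=cloud("top",d)[d>0]
a=st[2]; c,s=np.cos(a),np.sin(a); D=P[:,:2]-st[:2]; sx=(D@[c,s])*1000; sy=(D@[-s,c])*1000; z=P[:,2]*1000
print("base z",np.median(z[(abs(sx-20)<20)&(abs(sy+20)<20)]))
for y in range(180,88,-6):
    print(y,[int(np.max(z[(abs(sx-x)<4)&(abs(sy-y)<3)],initial=-99)) for x in range(-150,50,8)])
print(list(range(-150,50,8)))
p0=S(st,-64,-45,20)+[0,0,.008]; print("nudge pos",p0,plan(p0,-10.2))
```

```text
base z 5.532163498625731
180 [18, 21, 17, 2, 1, 1, 0, 1, 3, 2, 0, -99, 26, 29, 29, 33, 32, 20, 1, 0, 2, 1, 0, 0, 0]
174 [20, 19, 17, 2, 0, 2, 0, 1, 0, 1, 0, 28, 27, 34, 33, 36, 31, 23, -1, 0, 2, 1, 2, 0, 0]
168 [17, 17, 18, 3, 1, 1, 3, 1, 0, 2, 27, 29, 32, 32, 35, 38, 35, 26, 15, 1, 0, 3, 0, 0, 1]
162 [18, 17, 12, 0, 2, 2, 0, 1, 2, 0, 27, 33, 34, 37, 39, 40, 33, 30, 19, 2, 1, 0, 1, 1, 1]
156 [13, 1, 0, 2, 2, 0, 1, 1, 0, 1, 1, 34, 35, 40, 42, 45, 38, 32, 27, 1, 2, 0, 1, 0, 0]
150 [1, 1, 0, 2, 0, 0, 1, 3, 2, 3, 0, 37, 39, 41, 43, 44, 40, 37, 29, 0, 1, 1, 4, 2, 2]
144 [0, 2, 2, -1, 0, 1, 0, 2, 1, 0, 1, 24, 42, 44, 48, 48, 43, 40, 34, 1, 1, 1, 1, 1, 2]
138 [2, 0, 2, 0, 3, 1, 1, 0, 0, 0, 2, 0, 44, 46, 47, 49, 45, 40, 35, 0, 0, 0, 2, 1, 0]
132 [2, 1, 1, 0, 0, 2, 1, 0, 1, 0, 0, 2, 1, 49, 51, 53, 46, 44, 38, 1, 0, 4, 1, 1, 1]
126 [1, 1, 1, 0, 2, 1, 0, 1, 1, 0, 1, 4, 0, 52, 55, 52, 48, 45, 41, 2, 3, 1, 1, 1, 3]
120 [1, 1, 2, 2, 0, 0, 0, 2, 2, 2, 2, 2, 0, 22, 56, 58, 51, 43, 4, 0, 1, 2, 1, 1, 3]
114 [2, 1, 2, 0, 0, 2, 1, 1, 1, 2, 1, 3, 0, 2, 55, 57, 53, 0, 1, 0, 0, 0, 2, 3, 1]
108 [0, 1, 0, 2, 1, 0, 1, 0, 1, 1, 0, 2, 1, 1, 2, 0, 0, 1, 0, 0, 0, 2, 3, 0, 1]
102 [1, 1, 1, 1, 0, 1, 0, 2, 1, 2, 2, 3, 0, 2, 0, 0, 1, 0, 1, 1, 0, 0, 0, 0, 0]
96 [1, 0, 1, 1, 0, 6, 7, 1, 6, 5, 0, 6, 7, 4, 6, 7, 4, 6, 5, 4, 7, 0, 5, 4, 1]
90 [1, 0, 0, 3, 8, 7, 8, 8, 8, 9, 6, 8, 7, 6, 7, 7, 7, 7, 7, 6, 7, 7, 6, 6, 9]
[-150, -142, -134, -126, -118, -110, -102, -94, -86, -78, -70, -62, -54, -46, -38, -30, -22, -14, -6, 2, 10, 18, 26, 34, 42]
nudge pos [ 0.43347144 -0.25612762  0.034     ] (array([ 0.013 , -0.0638,  0.2264]), np.float64(0.1778))
```

>>> move_arm --steps '[[[0.016, -0.03, 0.03], 0.09], [[0.016, -0.064, 0.07], 0.178], [[0.016, -0.064, 0.12], 0.178], [[0.016, -0.064, 0.16], 0.178], [[0.016, -0.064, 0.19], 0.178], [[0.016, -0.064, 0.205], 0.178], [[0.016, -0.064, 0.205], 0.178], [[0.016, -0.064, 0.205], 0.178], [[0.016, -0.064, 0.205], 0.178]]'

```text
time_s: 5.38
tool_pos: [0.437, -0.2569, 0.0569]
tool_rot: [179.9, -0.1, -10.3]
force: [0.8, -0.7, -0.9]
grip_width: 0.0006
```

Run:
```python
from h import *
st=np.load("st.npy");o=env.get_obs(); print(o["tool_pos"],o["tool_rot"],toS(st,o["tool_pos"]))
p,d=env.read_camera("scene"); cv2.imwrite("pics/s3.png",cv2.resize(p[150:270,200:360,::-1],(800,600),interpolation=3))
print(plan(S(st,-64,-42,28),-10.2))
```

```text
[ 0.437038   -0.25685094  0.05688184] [ 1.79932884e+02 -1.30468914e-01 -1.02708933e+01] [-63.91986705 -41.36170964]
(array([-0.0005, -0.    ,  0.0227]), np.float64(-0.0012))
```

View pics/s3.png

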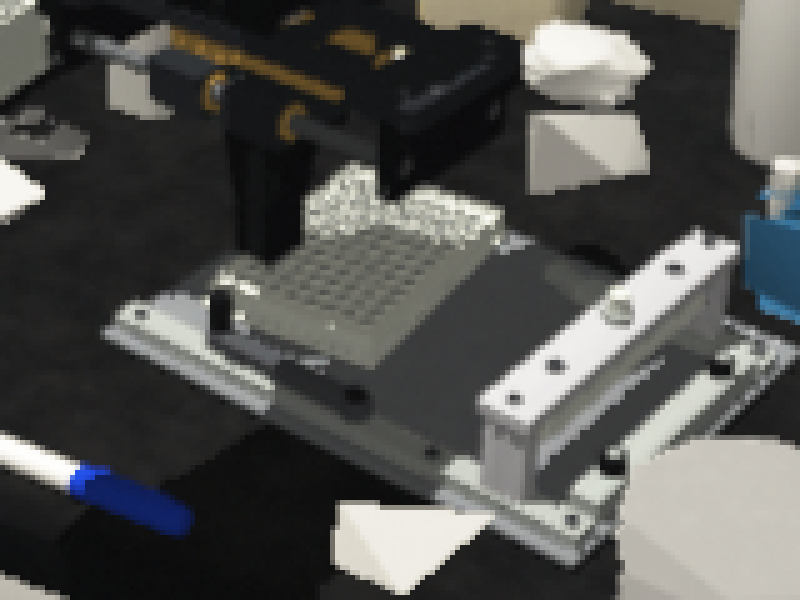

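>>> move_arm --steps '[[[0, 0, 0.015], 0], [[0, 0, 0.022], 0], [[0, 0, 0.022], 0], [[-0.006, 0, 0.022], 0], [[-0.012, 0, 0.022], 0], [[-0.017, 0, 0.022], 0], [[-0.022, 0, 0.022], 0], [[-0.025, 0, 0.022], 0], [[-0.025, 0, 0.022], 0], [[-0.025, 0, 0.022], 0]]'

```text
time_s: 6.68
tool_pos: [0.4115, -0.2519, 0.0336]
tool_rot: [180.0, 0.0, -10.3]
force: [0.7, -0.3, 0.8]
grip_width: 0.0005
```

>>> move_arm --steps '[[[0.005, 0, 0], 0], [[0.008, 0, -0.02], 0], [[0.008, 0, -0.05], 0], [[0.03, -0.003, -0.07], 0], [[0.07, -0.006, -0.07], 0], [[0.11, -0.01, -0.07], 0], [[0.15, -0.011, -0.07], 0], [[0.18, -0.011, -0.07], 0], [[0.189, -0.011, -0.07], 0], [[0.189, -0.011, -0.07], 0], [[0.189, -0.011, -0.07], 0]]' --hand 0.655

```text
time_s: 8.05
tool_pos: [0.5983, -0.2748, 0.1035]
tool_rot: [180.0, 0.1, -10.3]
force: [0.2, -0.4, -0.7]
grip_width: 0.0149
```

Run:
```python
from h import *
st=np.load("st.npy");o=env.get_obs(); pose=(o["tool_pos"],o["tool_rot"]);print(pose,toS(st,o["tool_pos"]),o["grip_width"])
p,d=env.read_camera("top")
for n in ["top"]:
    r=env.cut_out(n,"plate")
    if r:
        c,wh,a=rect(n,r[0]["region"],.0204); print(r[0]["conf"],toS(st,c/1000),wh,a)
    r=env.cut_out(n,"station")
cv2.imwrite("pics/t4.png",cv2.resize(p[150:270,200:360,::-1],(800,600),interpolation=3))
```

```text
(array([ 0.59831338, -0.27480544,  0.10345016]), array([ 1.79978752e+02,  5.94453691e-02, -1.02975543e+01])) [-74.8163429 120.5437553] 0.014948326429740541
0.61 [-36.9875862    9.86846368] (27.736276626586914, 100.9386215209961) 85.7247543334961
```

View pics/t4.png

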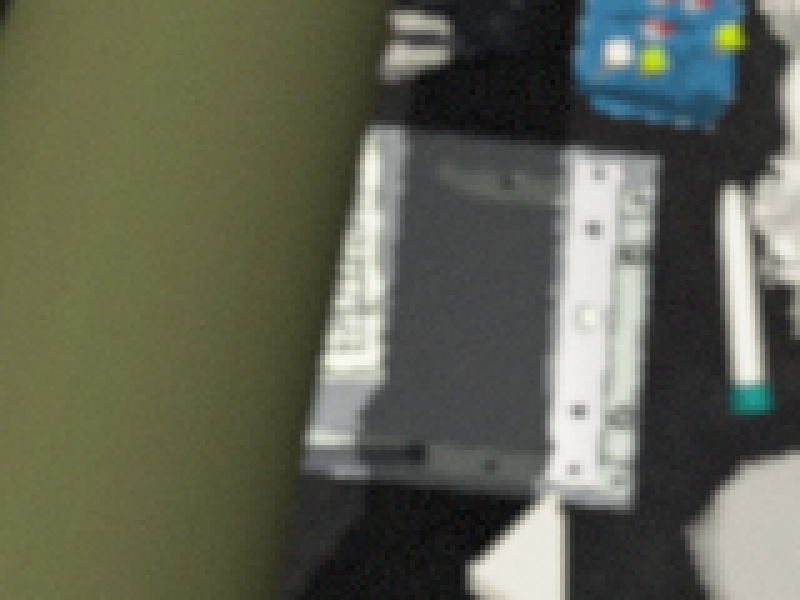

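>>> move_arm --steps '[[[0, -0.002, 0.03], 0], [[0, -0.002, 0.06], 0], [[0, -0.002, 0.08], 0], [[0, -0.002, 0.0855], 0], [[0, -0.002, 0.0855], 0], [[-0.008, -0.002, 0.0855], 0], [[-0.014, -0.002, 0.0855], 0], [[-0.018, -0.002, 0.0855], 0], [[-0.022, -0.002, 0.0855], 0], [[-0.026, -0.002, 0.0855], 0], [[-0.03, -0.002, 0.0855], 0], [[-0.034, -0.002, 0.0855], 0], [[-0.038, -0.002, 0.0855], 0], [[-0.041, -0.002, 0.0855], 0], [[-0.043, -0.002, 0.0855], 0], [[-0.043, -0.002, 0.0855], 0]]'

```text
time_s: 10.2
tool_pos: [0.5574, -0.2652, 0.018]
tool_rot: [180.0, -0.0, -10.3]
force: [0.2, -1.1, 0.5]
grip_width: 0.015
```

Run:
```python
from h import *
import pickle
st=np.load("st.npy");o=env.get_obs(); pose=(o["tool_pos"],o["tool_rot"]);print(pose,toS(st,o["tool_pos"]),o["grip_width"],o["force"])
p,d=env.read_camera("scene"); r=env.cut_out("scene","plate")
if r: 
    c,wh,a=rect("scene",r[0]["region"],.0204); print(r[0]["conf"],toS(st,c/1000),wh,a)
cv2.imwrite("pics/s5.png",cv2.resize(p[150:270,200:360,::-1],(800,600),interpolation=3))
```

```text
(array([ 0.55738283, -0.26515209,  0.01804842]), array([ 1.79986770e+02, -2.90498077e-03, -1.02737109e+01])) [-77.06692622  78.55051899] 0.015034000641807559 [ 0.16358543 -1.13670551  0.48557994]
0.96 [-56.23704558  -8.995412  ] (93.81414031982422, 141.92819213867188) 85.30674743652344
```

View pics/s5.png

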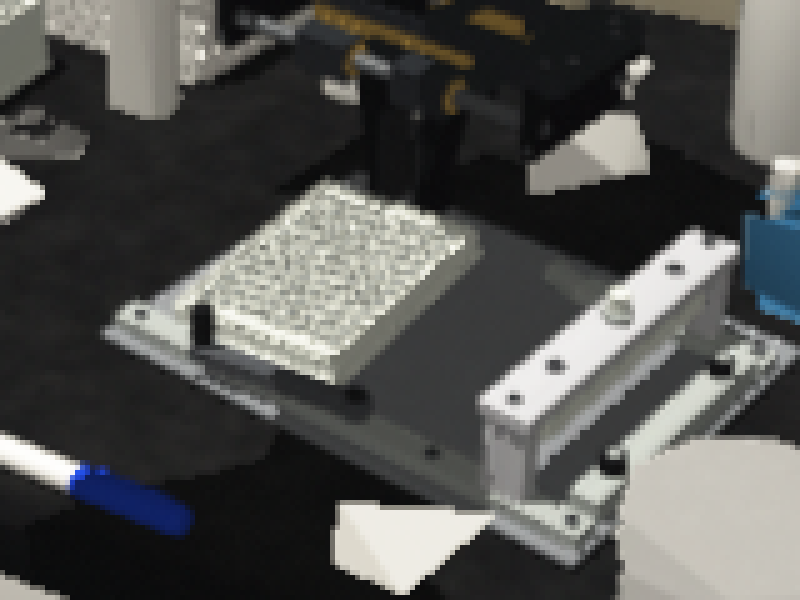

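>>> move_arm --steps '[[[-0.002, 0, 0], 0], [[-0.004, 0, 0], 0], [[-0.005, 0, 0], 0], [[-0.006, 0, 0], 0], [[-0.006, 0, 0], 0], [[-0.006, 0, 0], 0]]'

```text
time_s: 11.05
tool_pos: [0.556, -0.2661, 0.0203]
tool_rot: [179.8, -0.6, -10.2]
force: [8.5, -3.9, 0.7]
grip_width: 0.0152
```

>>> move_arm --steps '[[[0.004, 0, 0], 0], [[0.012, 0, 0], 0], [[0.016, 0, -0.03], 0], [[0.016, 0, -0.07], -0.15], [[0, 0.02, -0.11], -0.32], [[-0.02, 0.045, -0.15], -0.49], [[-0.04, 0.065, -0.18], -0.66], [[-0.06, 0.085, -0.21], -0.83], [[-0.08, 0.097, -0.23], -1.0], [[-0.08, 0.097, -0.23], -1.17], [[-0.08, 0.097, -0.23], -1.34], [[-0.08, 0.097, -0.23], -1.5], [[-0.08, 0.097, -0.23], -1.571], [[-0.08, 0.097, -0.23], -1.571], [[-0.08, 0.097, -0.23], -1.571], [[-0.08, 0.097, -0.23], -1.571]]' --hand 0.655

```text
time_s: 13.05
tool_pos: [0.4555, -0.345, 0.2479]
tool_rot: [-180.0, -0.0, 79.7]
force: [0.2, -1.3, 0.4]
grip_width: 0.0152
```

Run:
```python
from h import *
import pickle
st=np.load("st.npy");o=env.get_obs(); pose=(o["tool_pos"],o["tool_rot"]);print(pose,toS(st,o["tool_pos"]),o["force"],o["qpos"])
p,d=env.read_camera("wrist"); pickle.dump((pose,p,d),open("w6.pkl","wb"))
for q,z in [("plate",.0204),("keeper",.022),("station",.006)]:
    r=env.cut_out("wrist",q)
    for x in r[:1]:
        c,wh,a=rect("wrist",x["region"],z,pose); print(q,x["conf"],toS(st,c/1000),wh,a, a-180-np.degrees(st[2]))
cv2.imwrite("pics/w6.png",cv2.resize(p[20:250,90:420,::-1],(800,558),interpolation=3))
```

```text
(array([ 0.45549462, -0.34500799,  0.24791512]), array([-1.79973783e+02, -9.54923911e-03,  7.97121301e+01])) [19.57389826 -7.58149421] [ 0.17450127 -1.26091683  0.41595165] [ 61.71390459  10.47200288 -30.8239633   92.25966479   5.44837587
  78.79885496  19.95977831]
plate 0.95 [-63.36749685   2.91236588] (84.84126281738281, 125.07718658447266) 85.90953063964844 6.112292557041727
keeper 0.91 [-29.50156709 -77.14440137] (81.7220687866211, 13.526298522949219) 88.78266906738281 8.985430984776102
station 0.91 [0.16120676 2.36438122] (241.4157257080078, 190.88328552246094) 79.69336700439453 -0.10387107821217967
```

View pics/w6.png

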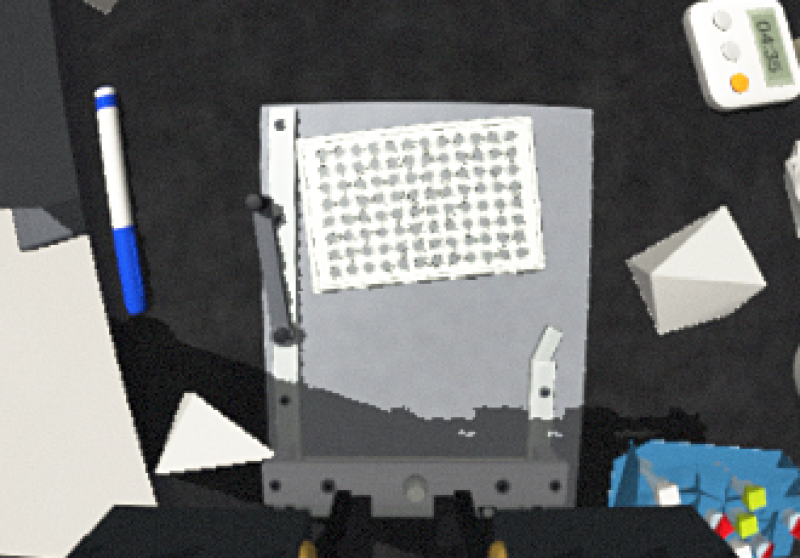

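>>> move_arm --steps '[[[0.03, 0.003, 0.02], 0], [[0.07, 0.006, 0.05], 0], [[0.11, 0.011, 0.09], 0], [[0.145, 0.011, 0.13], 0], [[0.151, 0.011, 0.17], 0], [[0.151, 0.011, 0.205], 0], [[0.151, 0.011, 0.222], 0], [[0.151, 0.011, 0.23], 0], [[0.151, 0.011, 0.23], 0], [[0.151, 0.011, 0.23], 0]]' --hand -0.6

```text
time_s: 14.5
tool_pos: [0.4942, -0.1991, 0.0193]
tool_rot: [179.9, 0.0, 79.7]
force: [0.2, 0.9, 0.6]
grip_width: 0.0694
```

Run:
```python
from h import *
st=np.load("st.npy");o=env.get_obs(); print(o["tool_pos"],o["tool_rot"],toS(st,o["tool_pos"]),o["force"],o["grip_width"])
```

```text
[ 0.49423875 -0.19907165  0.01925665] [1.79879127e+02 4.54485266e-02 7.97219049e+01] [-130.91758873    4.69996111] [0.15335912 0.89179381 0.55680541] 0.06937389043931001
```

>>> move_arm --steps '[[[-0.005, 0, 0.001], 0], [[-0.009, 0, 0.001], 0], [[-0.013, 0, 0.001], 0], [[-0.017, 0, 0.001], 0], [[-0.02, 0, 0.001], 0], [[-0.023, 0, 0.001], 0], [[-0.027, -0.001, 0.001], 0], [[-0.031, -0.002, 0.001], 0], [[-0.035, -0.003, 0.001], 0], [[-0.039, -0.004, 0.001], 0], [[-0.042, -0.005, 0.001], 0], [[-0.042, -0.005, 0.001], 0], [[-0.042, -0.005, 0.001], 0]]'

```text
time_s: 16.12
tool_pos: [0.4807, -0.239, 0.017]
tool_rot: [-180.0, 0.0, 79.7]
force: [-0.0, -0.5, -0.2]
grip_width: 0.0698
```

Run:
```python
from h import *
import pickle
st=np.load("st.npy");o=env.get_obs(); pose=(o["tool_pos"],o["tool_rot"]);print(pose,toS(st,o["tool_pos"]),o["force"])
for n in ["top","scene"]:
    p,d=env.read_camera(n)
    r=env.cut_out(n,"plate")
    if r:
        c,wh,a=rect(n,r[0]["region"],.0204); print(n,r[0]["conf"],toS(st,c/1000),wh,a-180-np.degrees(st[2]))
    cv2.imwrite(f"pics/{n}7.png",cv2.resize(p[150:270,200:360,::-1],(800,600),interpolation=3))
```

```text
(array([ 0.48068635, -0.23903949,  0.01700031]), array([-1.79982241e+02,  1.41630674e-02,  7.97462085e+01])) [-89.18119221  -1.55854708] [-0.02045669 -0.5197569  -0.19922383]
top 0.97 [-20.18249657  -5.65864395] (51.720218658447266, 125.71580505371094) -0.6901519009660859
scene 0.67 [-24.82766602  -7.11464505] (96.59146118164062, 134.27447509765625) 0.2626526644636016
```

View pics/scene7.png

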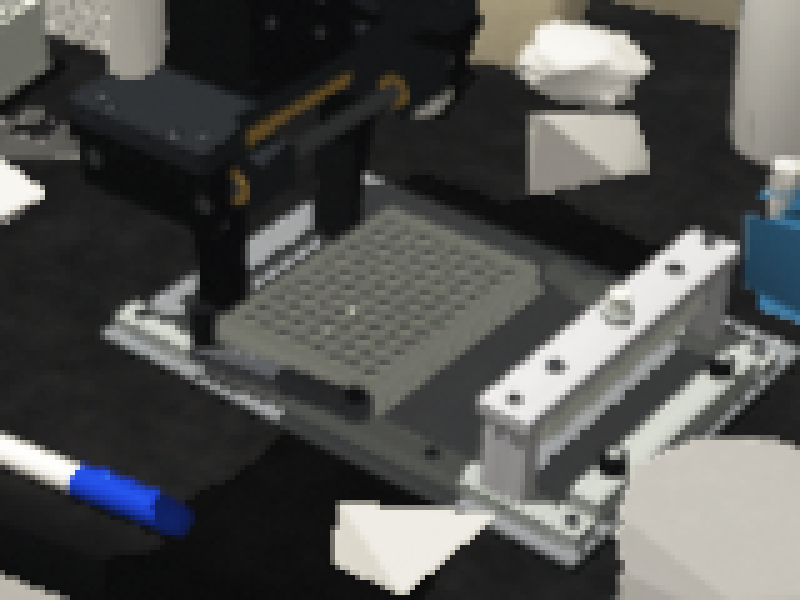

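>>> move_arm --steps '[[[-0.004, 0, 0], 0], [[-0.009, 0, 0], 0], [[-0.014, 0, 0], 0], [[-0.019, 0, 0], 0], [[-0.024, 0, 0], 0], [[-0.029, 0, 0], 0], [[-0.034, 0, 0], 0], [[-0.034, 0, 0], 0]]'

```text
time_s: 17.32
tool_pos: [0.4746, -0.2731, 0.017]
tool_rot: [180.0, 0.0, 79.7]
force: [-0.3, -0.1, -0.1]
grip_width: 0.0694
```

>>> move_arm --steps '[[[-0.004, 0, 0], 0], [[-0.009, 0, 0], 0], [[-0.014, 0, 0], 0], [[-0.019, 0, 0], 0], [[-0.024, 0, 0], 0], [[-0.029, 0, 0], 0], [[-0.034, 0, 0], 0], [[-0.039, 0, 0], 0], [[-0.044, 0, 0], 0], [[-0.046, 0, 0], 0], [[-0.046, 0, 0], 0]]'

```text
time_s: 18.7
tool_pos: [0.4666, -0.3179, 0.0171]
tool_rot: [180.0, 0.0, 79.7]
force: [0.5, 0.3, -0.2]
grip_width: 0.0693
```

Run:
```python
from h import *
import pickle
st=np.load("st.npy");o=env.get_obs(); pose=(o["tool_pos"],o["tool_rot"]);print(pose,toS(st,o["tool_pos"]),o["force"])
```

```text
(array([ 0.46661354, -0.31789249,  0.01706417]), array([1.79996006e+02, 1.00932249e-02, 7.97325126e+01])) [-9.08234428 -1.44142472] [ 0.50769592  0.2613127  -0.19058473]
```

>>> move_arm --steps '[[[-0.003, 0, 0], 0], [[-0.006, 0, 0], 0], [[-0.009, 0, 0], 0], [[-0.011, 0, 0], 0], [[-0.012, 0, 0], 0], [[-0.013, 0, 0], 0], [[-0.013, 0, 0], 0]]'

```text
time_s: 19.58
tool_pos: [0.4646, -0.3291, 0.017]
tool_rot: [-180.0, -0.1, 79.8]
force: [0.2, 4.2, 1.9]
grip_width: 0.0695
```

>>> move_arm --steps '[[[-0.001, 0, 0], 0], [[-0.002, 0, 0], 0], [[-0.003, 0, 0], 0], [[-0.003, 0, 0], 0]]'

```text
time_s: 20.08
tool_pos: [0.4648, -0.3293, 0.017]
tool_rot: [-179.9, -0.3, 79.8]
force: [0.8, 9.2, 3.9]
grip_width: 0.0694
```

Run:
```python
from h import *
import pickle
st=np.load("st.npy");o=env.get_obs(); pose=(o["tool_pos"],o["tool_rot"]);print(pose,toS(st,o["tool_pos"]),o["force"],o["wrist_torque"])
```

```text
(array([ 0.46476339, -0.32932775,  0.0170057 ]), array([-179.93938797,   -0.28640549,   79.81863279])) [ 2.4998153  -1.23676006] [0.77815462 9.18922431 3.86077273] [ 2.22738703 -0.11813284 -0.46639393]
```

>>> move_arm --steps '[[[0.004, 0, 0], 0], [[0.014, 0, 0], 0], [[0.02, 0, -0.02], 0], [[0.02, 0, -0.06], 0], [[0.02, 0, -0.1], 0], [[0.02, 0, -0.14], 0], [[0.02, 0, -0.15], 0], [[0.02, 0, -0.15], 0], [[0.02, 0, -0.15], 0]]' --hand 1

```text
time_s: 21.2
tool_pos: [0.4665, -0.3134, 0.1657]
tool_rot: [-179.9, -0.0, 79.7]
force: [-0.6, 0.0, -1.2]
grip_width: 0.0006
```

Run:
```python
from h import *
import pickle
st=np.load("st.npy");o=env.get_obs(); pose=(o["tool_pos"],o["tool_rot"]);print(pose,toS(st,o["tool_pos"]),o["force"])
p,d=env.read_camera("wrist"); pickle.dump((pose,p,d),open("w8.pkl","wb"))
for q,z in [("plate",.0204),("keeper",.022),("station",.006)]:
    r=env.cut_out("wrist",q)
    for x in r[:1]:
        c,wh,a=rect("wrist",x["region"],z,pose); print(q,x["conf"],toS(st,c/1000),wh,a-180-np.degrees(st[2]))
cv2.imwrite("pics/w8.png",cv2.resize(p[100:250,140:340,::-1],(800,600),interpolation=3))
P=lambda x,y,z: w2c("wrist",S(st,x,y,z),pose)[0]
for n,a in {"hinge":(6.8,-71.9,16.3),"trail top -50":(14.5,-50,14.4),"trail top 50":(14.5,50,14.4),"rail2 start top":(22,64.9,7),"flare start":(4,73,7),"corner":(-120,-85,0),"corner2":(-120,98,0),"plateL":(14.5,-63.9,14.4),"plateR":(14.5,63.9,14.4)}.items(): print(n,((P(*a)-[140,100])*4).round(0))
```

```text
(array([ 0.46645797, -0.3133637 ,  0.16574764]), array([-1.79879194e+02, -4.38776103e-02,  7.97442811e+01])) [-13.51196585  -2.39672269] [-0.57884688  0.00273103 -1.18316883]
plate 0.77 [24.48126216 -1.12769469] (29.03966522216797, 122.53804779052734) -0.014797897059835918
keeper 0.98 [-28.90635451 -76.22034187] (16.37216567993164, 82.70220947265625) -78.9631666252207
station 0.75 [-165.33023273  192.08147974] (73.96288299560547, 67.61664581298828) -75.57573244066946
hinge [201. 406.]
trail top -50 [284. 432.]
trail top 50 [657. 432.]
rail2 start top [704. 448.]
flare start [737. 386.]
corner [149. -71.]
corner2 [837. -67.]
plateL [233. 432.]
plateR [708. 431.]
```

View pics/w8.png

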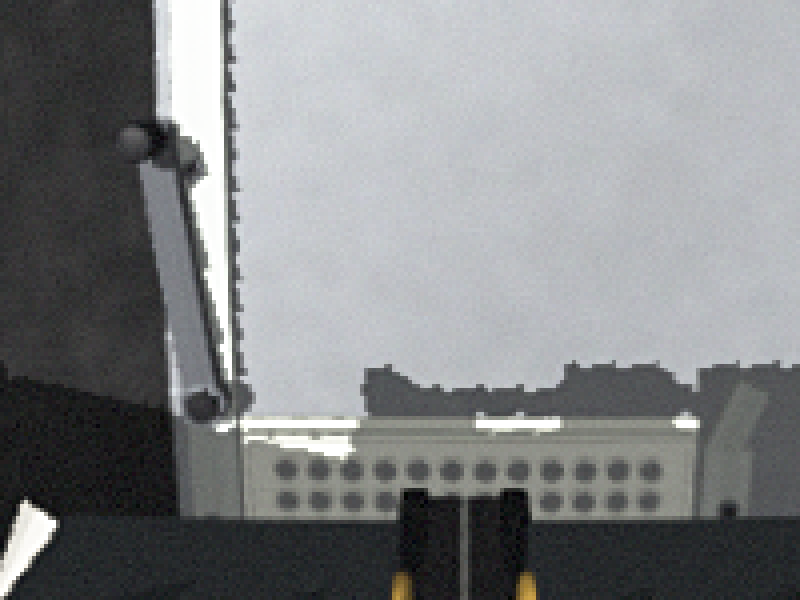

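Run:
```python
from h import *
import pickle
st=np.load("st.npy"); pose,p,d=pickle.load(open("w8.pkl","rb"))
pin=toS(st,c2w("wrist",[135/4+140,139/4+100],.040,pose)[0]); th=np.arctan2(6.8-pin[0],pin[1]+71.9); print("pin",pin,th,np.hypot(6.8-pin[0],pin[1]+71.9))
o=env.get_obs(); 
def T(t):
    P=np.array([6.8-72*np.sin(t),-71.9+72*np.cos(t)])
    if t>1.1: off=(9.5*np.clip((1.7-t)/.6,0,1),20)
    elif t>.6:
        f=(t-.6)/.5*np.pi/2; off=(9.5+5*np.cos(f),15+5*np.sin(f))
    else: off=(14.5,15-12*(.6-t)/.6)
    return P-off
pts=[(pin[0],pin[1]-27,80),(pin[0],pin[1]-27,29)]+[(*T(t),29) for t in np.linspace(1.72,0,18)]
for q in pts: print(np.round(q,0), plan(S(st,*q),79.8))
P=S(st,*pts[1]); print(P,np.hypot(*P[:2]))
```

```text
pin [-65.99730593 -80.7833654 ] 1.6922247366057963 73.33731609422547
[ -66. -108.   80.] (array([ 0.0523, -0.1056,  0.0801]), np.float64(-0.0009))
[ -66. -108.   29.] (array([ 0.0522, -0.1056,  0.1311]), np.float64(-0.0009))
[ -64. -103.   29.] (array([ 0.0506, -0.1004,  0.1311]), np.float64(-0.0009))
[-66. -95.  29.] (array([ 0.0526, -0.0931,  0.1311]), np.float64(-0.0009))
[-68. -88.  29.] (array([ 0.0542, -0.0858,  0.1311]), np.float64(-0.0009))
[-69. -81.  29.] (array([ 0.0551, -0.0786,  0.1311]), np.float64(-0.0009))
[-69. -74.  29.] (array([ 0.0552, -0.0715,  0.1311]), np.float64(-0.0009))
[-68. -67.  29.] (array([ 0.0546, -0.0645,  0.1311]), np.float64(-0.0009))
[-67. -60.  29.] (array([ 0.0533, -0.0578,  0.131 ]), np.float64(-0.0009))
[-65. -54.  29.] (array([ 0.0514, -0.0513,  0.131 ]), np.float64(-0.0009))
[-62. -47.  29.] (array([ 0.0486, -0.0447,  0.131 ]), np.float64(-0.0009))
[-59. -40.  29.] (array([ 0.0451, -0.038 ,  0.131 ]), np.float64(-0.0009))
[-54. -34.  29.] (array([ 0.0405, -0.0316,  0.131 ]), np.float64(-0.0009))
[-49. -28.  29.] (array([ 0.0351, -0.0256,  0.131 ]), np.float64(-0.0009))
[-43. -22.  29.] (array([ 0.0289, -0.0198,  0.1309]), np.float64(-0.0009))
[-36. -17.  29.] (array([ 0.0223, -0.0146,  0.1309]), np.float64(-0.0009))
[-29. -12.  29.] (array([ 0.0155, -0.01  ,  0.1309]), np.float64(-0.0009))
[-22.  -8.  29.] (array([ 0.0085, -0.0062,  0.1309]), np.float64(-0.0009))
[-15.  -5.  29.] (array([ 0.0013, -0.003 ,  0.1309]), np.float64(-0.0009))
[-8. -3. 29.] (array([-0.006 , -0.0006,  0.1309]), np.float64(-0.0009))
[ 0.37203465 -0.24304094  0.035     ] 0.44438572804141696
```

>>> move_arm --steps '[[[0.02, -0.04, 0], 0], [[0.04, -0.08, 0.02], 0], [[0.052, -0.106, 0.05], 0], [[0.052, -0.106, 0.08], 0], [[0.052, -0.106, 0.11], 0], [[0.052, -0.106, 0.131], 0], [[0.052, -0.106, 0.131], 0], [[0.052, -0.106, 0.131], 0]]'

```text
time_s: 22.4
tool_pos: [0.3727, -0.2439, 0.0366]
tool_rot: [180.0, 0.0, 79.8]
force: [0.2, -0.0, 0.2]
grip_width: 0.0005
```

Run:
```python
from h import *
st=np.load("st.npy");o=env.get_obs(); print(o["tool_pos"],o["tool_rot"],toS(st,o["tool_pos"]),o["force"])
p,d=env.read_camera("scene"); cv2.imwrite("pics/s9.png",cv2.resize(p[150:270,200:360,::-1],(800,600),interpolation=3))
```

```text
[ 0.37273554 -0.24385652  0.03656802] [1.79967284e+02 7.62427962e-03 7.97510212e+01] [ -65.31877378 -106.94908932] [ 0.22737545 -0.02431666  0.20691237]
```

View pics/s9.png

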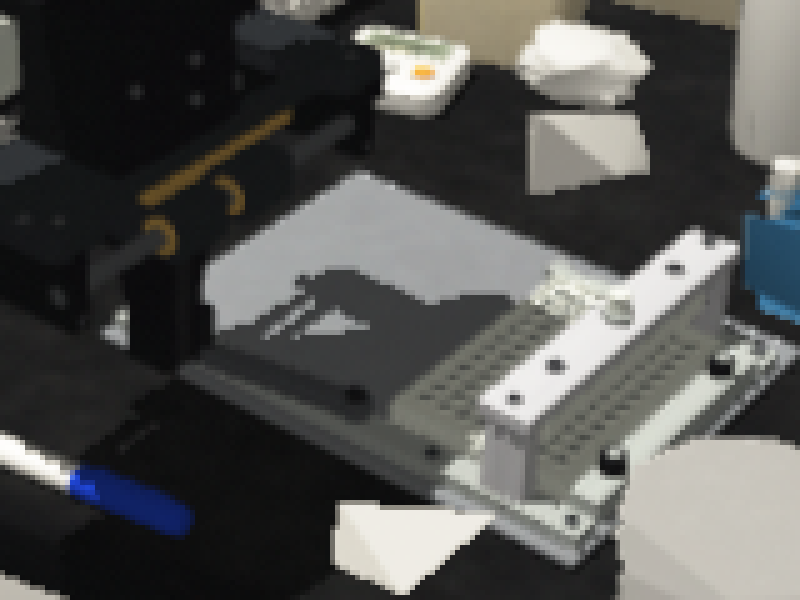

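>>> move_arm --steps '[[[-0.001, 0.006, 0], 0], [[0.001, 0.013, 0], 0], [[0.002, 0.02, 0], 0], [[0.003, 0.027, 0], 0], [[0.003, 0.0345, 0], 0], [[0.0026, 0.0415, 0], 0], [[0.0013, 0.048, 0], 0], [[-0.0006, 0.0547, 0], 0], [[-0.0034, 0.0613, 0], 0], [[-0.007, 0.068, 0], 0], [[-0.0115, 0.0744, 0], 0], [[-0.017, 0.0804, 0], 0], [[-0.023, 0.0862, 0], 0], [[-0.0297, 0.0914, 0], 0], [[-0.0365, 0.096, 0], 0], [[-0.0435, 0.0998, 0], 0], [[-0.049, 0.103, 0], 0], [[-0.049, 0.103, 0], 0]]'

```text
time_s: 24.7
tool_pos: [0.4653, -0.3109, 0.0361]
tool_rot: [180.0, 0.0, 79.7]
force: [1.0, -0.2, 0.4]
grip_width: 0.0002
```

Run:
```python
from h import *
st=np.load("st.npy");o=env.get_obs(); print(o["tool_pos"],o["tool_rot"],toS(st,o["tool_pos"]),o["force"])
p,d=env.read_camera("scene"); cv2.imwrite("pics/s10.png",cv2.resize(p[150:270,200:360,::-1],(800,600),interpolation=3))
```

```text
[ 0.46526028 -0.31086802  0.03612592] [1.79961339e+02 1.31828273e-02 7.97129605e+01] [-15.75602532  -4.01753893] [ 1.01463469 -0.23049996  0.35408796]
```

View pics/s10.png

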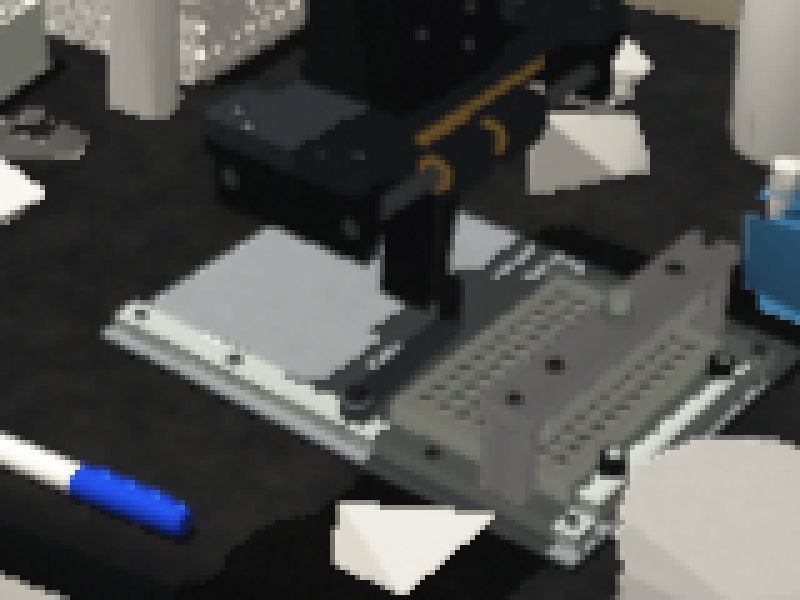

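The bar has swung round with the pin (450,295) in front of the fingers, nearly shut. Now the last ~8 mm, gently.

>>> move_arm --steps '[[[-0.002, 0.001, 0], 0], [[-0.004, 0.001, 0], 0], [[-0.006, 0.001, 0], 0], [[-0.008, 0.001, 0], 0], [[-0.009, 0.001, 0], 0], [[-0.01, 0.001, 0], 0], [[-0.01, 0.001, 0], 0]]'

```text
time_s: 25.62
tool_pos: [0.4648, -0.3182, 0.036]
tool_rot: [-180.0, -0.1, 79.8]
force: [2.6, 6.1, 1.4]
grip_width: 0.0007
```

>>> move_arm --steps '[[[-0.001, 0, 0], 0], [[-0.002, 0, 0], 0], [[-0.002, 0, 0], 0]]'

```text
time_s: 26.0
tool_pos: [0.4648, -0.3184, 0.0359]
tool_rot: [-180.0, -0.3, 79.9]
force: [1.7, 9.4, 2.5]
grip_width: 0.0005
```

>>> move_arm --steps '[[[0.004, 0, 0], 0], [[0.012, 0, 0], 0], [[0.022, 0, -0.02], 0], [[0.03, 0, -0.06], 0], [[0.03, 0, -0.1], 0], [[0.03, 0, -0.13], 0], [[0.03, 0, -0.13], 0], [[0.03, 0, -0.13], 0]]'

```text
time_s: 27.0
tool_pos: [0.4687, -0.2926, 0.1661]
tool_rot: [-180.0, 0.0, 79.7]
force: [0.0, 0.6, 0.3]
grip_width: 0.0008
```

Run:
```python
from h import *
import pickle
st=np.load("st.npy");o=env.get_obs(); pose=(o["tool_pos"],o["tool_rot"]);print(pose,toS(st,o["tool_pos"]),o["force"])
p,d=env.read_camera("wrist"); pickle.dump((pose,p,d),open("w11.pkl","wb"))
for q,z in [("plate",.0204),("keeper",.0223)]:
    r=env.cut_out("wrist",q)
    for x in r[:1]:
        c,wh,a=rect("wrist",x["region"],z,pose); print(q,x["conf"],toS(st,c/1000),wh,a-180-np.degrees(st[2]))
cv2.imwrite("pics/w11.png",cv2.resize(p[100:250,140:340,::-1],(800,600),interpolation=3))
P=lambda x,y,z: w2c("wrist",S(st,x,y,z),pose)[0]
for n,a in {"hinge":(6.8,-71.9,16.3),"pin top shut":(6.8,.1,34),"trail bottom":(14.5,40,0),"trail top 50":(14.5,50,14.4),"rail2 start top":(22,64.9,7)}.items(): print(n,((P(*a)-[140,100])*4).round(0))
```

```text
(array([ 0.46869252, -0.29263262,  0.16613567]), array([-1.79981417e+02,  3.94493147e-02,  7.97376969e+01])) [-34.31103024  -3.86964769] [0.0463652  0.59287716 0.32715755]
plate 0.6 [14.97055478 36.54214301] (11.818525314331055, 46.52040481567383) -0.43344566317311717
keeper 0.7 [  5.38162204 -36.21801918] (13.589242935180664, 81.70625305175781) -1.004849166591086
hinge [211. 478.]
pin top shut [476. 505.]
trail bottom [615. 483.]
trail top 50 [657. 502.]
rail2 start top [703. 516.]
```

>>> move_arm --steps '[[[-0.02, 0, 0], 0], [[-0.06, 0, 0], 0], [[-0.1, 0, 0], 0], [[-0.14, 0, 0], 0], [[-0.18, 0, 0], 0], [[-0.21, 0, 0], 0], [[-0.214, 0, 0.02], 0], [[-0.214, 0, 0.045], 0], [[-0.214, 0, 0.045], 0], [[-0.214, 0, 0.045], 0]]'

```text
time_s: 28.4
tool_pos: [0.4315, -0.5025, 0.121]
tool_rot: [-180.0, -0.0, 79.8]
force: [1.4, 0.2, 0.1]
grip_width: 0.0006
```

Run:
```python
from h import *
import pickle
np.set_printoptions(linewidth=200)
st=np.load("st.npy");o=env.get_obs(); pose=(o["tool_pos"],o["tool_rot"]);print(pose,toS(st,o["tool_pos"]),o["force"])
p,d=env.read_camera("wrist"); pickle.dump((pose,p,d),open("w12.pkl","wb")); cv2.imwrite("pics/w12.png",p[:,:,::-1])
g=p.mean(2)
for y in (-40,-25,25,40):
    print("y",y)
    for x in np.arange(84,122,1.0):
        uv=w2c("wrist",S(st,x,y,14.4),pose)[0]; a=cv2.getRectSubPix(g.astype(np.float32),(3,1),tuple(uv.astype(float))).mean()
        u,v=np.round(uv).astype(int); dd=d[v,u]
        # world z from depth
        c=env.calibration("wrist");K=c["intrinsics"];M=c["mount"]; q=np.array([(u-K[0,2])/K[0,0],(v-K[1,2])/K[1,1]]); r=np.hypot(*q)+1e-9
        ray=np.array([q[0]/r*np.sin(r),-q[1]/r*np.sin(r),-np.cos(r)]); pc=ray*dd/np.cos(r)
        W=R.from_euler("xyz",pose[1],degrees=True).as_matrix()@(M[:3,:3]@pc+M[:3,3])+pose[0]
        print(f"{x:.0f}:{a:.0f}/{1000*W[2]-6:.0f}",end="  ")
    print()
```

```text
(array([ 0.43145372, -0.50254504,  0.12104111]), array([-1.79994088e+02, -2.15320318e-02,  7.98106809e+01])) [178.87824818  -3.33734857] [1.43513323 0.22327485 0.08463874]
y -40
84:241/49  85:239/48  86:240/48  87:245/50  88:227/48  89:146/48  90:86/12  91:91/13  92:112/11  93:121/12  94:121/11  95:122/11  96:123/14  97:114/11  98:109/13  99:111/4  100:175/10  101:237/10  102:155/19  103:73/19  104:66/20  105:100/21  106:126/19  107:126/20  108:104/19  109:69/17  110:45/18  111:44/14  112:108/11  113:152/11  114:75/-1  115:95/1  116:130/-1  117:67/-5  118:36/-7  119:41/-5  120:41/-5  121:41/-6  
y -25
84:239/49  85:237/48  86:238/48  87:242/48  88:231/47  89:152/48  90:84/14  91:87/13  92:111/12  93:121/12  94:122/11  95:121/14  96:124/13  97:115/14  98:111/4  99:114/4  100:164/12  101:245/10  102:240/12  103:236/11  104:235/13  105:236/12  106:238/10  107:236/11  108:235/13  109:232/11  110:228/12  111:225/11  112:214/11  113:160/12  114:90/1  115:140/-1  116:142/-1  117:75/-7  118:37/-6  119:34/-6  120:38/-7  121:40/-6  
y 25
84:232/48  85:230/48  86:231/48  87:233/49  88:229/49  89:169/48  90:111/44  91:114/10  92:121/12  93:124/12  94:119/11  95:122/11  96:122/11  97:117/12  98:113/3  99:113/2  100:115/11  101:224/12  102:225/11  103:224/12  104:223/12  105:224/11  106:227/12  107:227/10  108:225/12  109:225/11  110:221/11  111:217/12  112:212/12  113:178/11  114:98/11  115:99/0  116:139/-1  117:101/-6  118:40/-6  119:33/-7  120:33/-6  121:36/-7  
y 40
84:231/48  85:229/47  86:228/50  87:231/48  88:222/47  89:169/49  90:82/44  91:73/11  92:104/13  93:119/12  94:122/12  95:120/11  96:124/13  97:118/14  98:108/12  99:109/3  100:142/5  101:188/12  102:123/19  103:53/20  104:70/19  105:142/20  106:175/19  107:185/21  108:176/20  109:144/21  110:82/20  111:41/20  112:98/19  113:147/11  114:103/-1  115:151/0  116:163/-1  117:110/-2  118:35/-6  119:33/-6  120:36/-7  121:35/-6
```

```bash
cat >> h.py <<'E'
def wcloud(pose,d):
    c=env.calibration("wrist");K=c["intrinsics"];M=c["mount"]; v,u=np.mgrid[0:384,0:512]
    x=(u-K[0,2])/K[0,0]; y=(v-K[1,2])/K[1,1]; r=np.hypot(x,y)+1e-9
    P=np.stack([x/r*np.tan(r),-y/r*np.tan(r),-np.ones_like(r)],-1)*d[...,None]
    return (P@M[:3,:3].T+M[:3,3])@R.from_euler("xyz",pose[1],degrees=True).as_matrix().T+pose[0]
E
python3 - <<'E'
from h import *
import pickle
st=np.load("st.npy"); pose,p,d=pickle.load(open("w12.pkl","rb"))
W=wcloud(pose,d); a=st[2]; D=W[...,:2]-st[:2]; X=D@[np.cos(a),np.sin(a)]*1000; Y=D@[-np.sin(a),np.cos(a)]*1000; Z=W[...,2]*1000-6
for y in range(-60,65,8):
    uv=w2c("wrist",S(st,99,y,14.4),pose)[0]; u,v=np.round(uv).astype(int)
    print(y,u,v,[f"{X[r,u]:.1f}/{Z[r,u]:.0f}/{p[r,u].mean():.0f}" for r in range(v-8,v+6)])
E
```

```text
-60 189 105 ['92.0/12/117', '92.8/11/114', '93.7/12/111', '94.7/12/116', '95.6/14/119', '96.5/14/120', '97.2/9/108', '97.9/3/114', '98.8/4/112', '99.9/11/186', '100.8/12/255', '101.7/12/252', '102.5/12/246', '103.4/13/245']
-52 198 105 ['92.3/11/120', '93.2/12/123', '94.1/11/124', '95.1/14/120', '95.9/14/123', '96.7/11/120', '97.5/9/96', '98.3/4/114', '99.2/3/130', '100.2/11/218', '101.1/11/248', '102.0/11/245', '102.8/12/241', '103.7/12/238']
-44 207 104 ['91.7/11/127', '92.7/13/123', '93.5/12/122', '94.4/12/125', '95.3/14/124', '96.2/14/119', '97.0/11/116', '97.8/10/107', '98.6/4/116', '99.6/12/146', '100.5/12/244', '101.5/19/171', '102.3/19/80', '103.2/19/93']
-36 217 104 ['92.0/10/126', '92.9/12/123', '93.7/11/122', '94.7/12/120', '95.6/15/125', '96.5/14/122', '97.2/11/110', '97.9/3/111', '98.8/2/111', '99.9/11/161', '100.7/12/248', '101.6/12/244', '102.5/11/240', '103.3/12/240']
-28 226 104 ['92.3/13/123', '93.1/12/124', '94.0/12/124', '94.9/12/121', '95.8/14/124', '96.6/12/119', '97.4/11/103', '98.1/4/117', '99.0/4/108', '100.0/11/169', '100.9/11/245', '101.8/12/241', '102.6/12
[... 1772 characters left out ...]
1.4/11/224', '102.3/11/228', '103.1/10/225']
44 311 104 ['91.5/12/116', '92.4/12/123', '93.3/12/127', '94.1/12/122', '95.0/12/119', '95.9/14/121', '96.8/15/121', '97.6/12/110', '98.3/5/107', '99.2/3/109', '100.2/9/158', '101.1/11/221', '102.1/20/162', '102.9/21/56']
52 320 105 ['92.1/12/125', '92.9/11/121', '93.8/12/123', '94.6/11/120', '95.6/12/120', '96.5/14/122', '97.3/12/115', '97.9/2/104', '98.9/3/115', '99.8/2/99', '104.7/269/203', '101.7/11/221', '102.6/11/216', '103.4/11/217']
60 329 105 ['91.0/-1/85', '92.0/-0/84', '92.8/-1/80', '93.8/1/75', '94.7/-1/74', '95.6/-1/83', '96.6/1/81', '97.5/0/73', '98.4/-0/72', '99.3/0/69', '100.3/-1/128', '101.2/1/141', '102.2/11/139', '103.1/10/148']
```

Run:
```python
from h import *
import pickle
st=np.load("st.npy"); a=st[2]
pose,p,d=pickle.load(open("w11.pkl","rb"))
W=wcloud(pose,d); D=W[...,:2]-st[:2]; X=D@[np.cos(a),np.sin(a)]*1000; Y=D@[-np.sin(a),np.cos(a)]*1000; Z=W[...,2]*1000-6
m=(Z>31)&(Z<38)&(abs(X-5)<25)&(abs(Y)<25); print("pin",m.sum(),X[m].mean(),Y[m].mean(),Z[m].mean())
ys,xs=[],[]
for y in range(-60,-8,6):
    m=(Z>14.8)&(Z<19)&(abs(X-6)<14)&(abs(Y-y)<3); print(y,m.sum(),np.percentile(X[m],[3,50,97]).round(1)); ys.append(y); xs.append(np.percentile(X[m],3))
print("bar angle from rear edge (rad, + = open)", -np.polyfit(ys,xs,1)[0])
m=(Z>19.5)&(Z<28)&(abs(X-6)<14)&(abs(Y+72)<10); print("hinge",m.sum(),X[m].mean() if m.any() else None)
# gaps between bar and plate
u0=int(w2c("wrist",S(st,11,-30,14.4),pose)[0][0])
for y in (-50,-30,-15,15,40):
    u,v=np.round(w2c("wrist",S(st,12,y,14.4),pose)[0]).astype(int); print(y,[f"{X[r,u]:.1f}/{Z[r,u]:.0f}/{p[r,u].mean():.0f}" for r in range(v-14,v+7)])
```

```text
pin 19 2.8500996675271244 -0.28824744904103666 33.08261933424505
-60 42 [ 2.1  7.1 11. ]
-54 42 [ 1.6  6.1 10.7]
-48 49 [ 1.8  6.3 10.9]
-42 48 [ 1.7  6.3 14.4]
-36 51 [ 1.5  6.9 17.4]
-30 45 [ 1.7  6.1 15. ]
-24 49 [ 1.5  6.  14.8]
-18 32 [1.6 4.8 8.6]
-12 45 [ 1.7  6.  10.7]
bar angle from rear edge (rad, + = open) 0.005654480861804457
hinge 5 4.890708115628246
-50 ['1.7/-1/179', '3.0/-1/138', '3.8/-0/77', '1.8/9/53', '1.6/13/64', '1.7/15/97', '2.4/16/120', '4.1/15/111', '4.9/16/59', '6.0/16/47', '7.3/16/51', '8.4/16/46', '9.8/15/59', '10.4/17/90', '16.4/5/115', '16.0/9/112', '16.9/10/119', '17.2/12/122', '17.6/14/135', '18.9/13/110', '-71.1/226/54']
-30 ['1.6/-1/83', '2.8/-1/113', '3.9/-1/78', '1.4/10/57', '1.3/13/50', '1.7/15/52', '2.6/16/57', '4.0/15/46', '4.4/17/58', '5.8/16/51', '7.4/15/50', '8.0/17/53', '9.0/17/55', '10.8/15/81', '16.1/5/121', '16.6/7/118', '16.8/9/113', '17.1/12/122', '16.9/15/130', '18.3/14/124', '-71.2/226/58']
-15 ['1.2/0/80', '2.6/-0/83', '3.8/-1/82', '5.2/-1/56', '1.9/11/47', '2.1/14/51', '2.2/17/51', '3.5/16/56', '5.1/15/52', '6.2/15/52', '7.1/16/53', '8.6/15/50', '-44.7/153/22', '-44.3/153/11', '-44.8/156/23', '-44.4/156/10', '-44.6/158/10', '-44.2/159/19', '-44.7/162/23', '-44.7/163/22', '-45.0/165/19']
15 ['1.3/-0/80', '2.4/0/84', '3.4/1/83', '4.7/0/79', '5.9/0/77', '7.5/-1/79', '8.9/-1/80', '9.6/0/79', '11.4/-1/81', '12.1/-0/79', '13.5/-0/79', '14.7/-0/99', '14.4/3/128', '15.6/3/131', '16.7/4/127', '16.9/6/113', '16.3/11/117', '16.9/12/130', '16.9/15/131', '18.9/13/122', '-71.1/226/64']
40 ['0.1/1/70', '1.6/-0/78', '2.7/-0/82', '3.9/-0/74', '5.7/-2/79', '6.4/-0/74', '7.9/-1/81', '9.1/-1/79', '9.9/-0/81', '11.3/-0/78', '12.3/-0/80', '13.7/-0/77', '14.9/-0/103', '15.1/2/129', '15.9/3/134', '17.1/3/119', '16.5/8/110', '16.5/11/115', '17.0/13/128', '17.9/13/127', '19.0/13/112']
```

Run:
```python
from h import *
o=env.get_obs(); print(o["time_s"],o["force"],o["tool_pos"]); print(env.sign_off())
```

```text
28.45 [-0.40625309  0.0823387  -0.09844828] [ 0.43171049 -0.5030023   0.12177494]
the job is handed in; nothing more can be done
None
```

The well plate is home against the end stop and the keeper is shut behind it, handed in at 28.5 s.

**What I did**
- I nudged the keeper open with the closed fingertips.
- My first push on the plate's end face, towards the fence, jammed at about 9 N with one corner on the fence. The plate was still about 6° askew, so I backed off.
- I then squared the plate by pushing its trailing side with two fingertips. I slid it along the fence and under the bridge until it stopped solidly at about 9 N.
- Last, I swept the keeper's thumb pin round until it also stopped solidly at about 9 N.

**Last checks (wrist depth)**

| Check | Measured | Expected |
|---|---|---|
| Plate's trailing foot, station x | about 14.5 mm | 14.5 mm |
| Keeper bar's rear edge, station x | about 1.7 mm | 1.8 mm |
| Keeper angle | about 0.006 rad | 0 |

At the leading side, the plate's foot reaches the end stop at x ≈ 100 mm. The arm was clear of everything at hand-in.

**What disagreed or was not checked**
- **Plate stop:** the fingers met it about 2.5 mm earlier than I predicted.
- **Leading top edge:** it first looked about 2 mm short of the stop. I put that down to a low foot flange about 3 mm high, because the strip has the plate's brightness and is not at base-plate height.
- **Pin:** its depth reading was about 4 mm off, from only 19 pixels, so I relied on the bar's rear edge instead.
- **Bridge and loose things:** the hand stayed clear of them by plan and no stray forces showed. I did not re-measure the loose things at the end.
- **Final keeper picture:** I could not view it because the picture limit was reached, so that check is from numbers only.

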